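# Reverse the row: sample tubes from the steel rack to the white rack

## Robot

A 6-joint arm with a two-finger parallel gripper is mounted at the origin on the work surface. World frame = base frame: x ahead of the robot, y to its left, z up, the work surface at z = 0. Lengths are in m, angles in degrees, forces in N, time in s.
With the tool pointing down it reaches from about 0.25 to 0.725 m from the base axis. Payload 4 kg.
Tool frame: the origin (TCP) lies midway between the tips of the shut fingers; the grasp point (between the pads) lies ctrl.pinch_z behind it (ctrl.pinch_z is the distance from the TCP to the grasp point, in m); y points along the fingers, x is the direction in which the jaws open and shut, and the axes are right-handed (so a half turn about y gives the same grasp; the last joint's range is limited). The gripper opens to 85 mm and grips with 20 to 120 N. Pads are 22 mm wide; open, the fingers measure 114 mm over their backs; the gripper's body (76 mm by 85 mm) begins 54 mm behind the grasp point. The pads swing forward as they close: fully open they stand 13 mm farther back than shut.
Start: joints at [-74.255, 13.785, 0.286, 76.501, 0, 90], TCP at [0.136, -0.481, 0.231] pointing down, gripper open.
Joint ranges: [-155.79, 155.79], [-60.16, 107.12], [-62.33, 73.08], [-114, 123.19], [-81.49, 82.49], [-180, 180]. Speed limits (degrees/s): [159.86, 159.86, 180, 180, 180, 180].

## Interface

Orientations are given as [roll, pitch, yaw] about the fixed x, y, z axes, in that order (R = Rz(yaw) Ry(pitch) Rx(roll)).
In Python, from plant import ctrl, snapshot gives the robot as it stands.
- The arm moves only by the tool play_rows, never from a script. Its argument "rows" is a list of rows, each a list of 5 numbers: the finger opening in mm, from 0 to 85.4, then the shift along the tool's x, y, z in mm, then the turn about the tool's y in rad. A call has 1 to 5 rows; each row shifts and turns the commanded pose from where the row before left it, along the tool's axes as they then stand; what a row does not reach is not made up. A row lasts 1/12 s, in which the tool goes at most 41.7 mm and 7.16 degrees, less where a joint would pass 70% of its speed; a pose out of reach is approached as far as the arm can. A call is refused whole if a number of a shift passes 41.7 or a number of a turn 0.125, either way. A call with a gripper value outside its range is refused whole. The fingers move at their own pace and stop on an object; "newtons" is the grip in N (left out, the last holds). Time passes only in rows, so rows that do not move let the fingers close. It gives the time, the measured TCP pose, the force and the opening at its end, in the units of the state.
- ctrl.read_state(): the state, without advancing time (a new reading comes with each control period).
- snapshot(name): name is "side" or "top" or "wrist"; returns a dict with "frame" (480x640x3 uint8, red, green, blue), "vertical_fov" (degrees; the focal length in pixels is half the picture's height over the tangent of half this angle, whatever the lens; pixels are square), "cx", "cy" (the principal point, pixels), "R" (3x3) and "t" (3): a world point X has camera coordinates R X + t. Camera axes: x right, y down, z forward; pixel columns grow to the right and rows downward; lengths in m; the calibration is good to about 2 mm. A picture is of the moment at which its call begins. There is no depth.
- ctrl.sign_off(): hands the job in, once; it reports no verdict.
The state is a dict: "time_s": time; "joint_pos": joint angles; "joint_vel": joint speeds; "tau": joint torques, N m; "ee_pos": TCP position; "eef_rot": TCP orientation; "wrist_force": force on the tool from outside, world axes, zero at the start; "moment": the same for the moment, N m; "gripper_width": finger opening in m.
Only numpy, scipy, OpenCV 4.12 (cv2) and the standard library are available. Lean on these libraries where they do the work, as an engineer would, in place of code of your own. Each camera call takes 0.05 s, during which the arm holds its last target. There are 200 camera calls.

## Task

Move the four capped sample tubes from the coloured cups of the steel rack into the pockets of the white rack in reverse order, counting both rows from their black end blocks: the tube now nearest the steel rack's black block goes into the white pocket farthest from the white rack's black block, the next one into the second farthest, and so on. Carry each tube upright, lower it until it stands on the pocket's floor before letting go, and leave all four standing straight, one per pocket.

Things in the scene. Friction and masses are not known exactly. Their poses are not given: they have to be found in the camera images.
- tube_red_center (a point): centre (half-way up) of the sample tube with the red screw cap: upright round tube with flat foot, 100 mm tall, body 26 mm across, pale with a white label; the cap is its top 24 mm, 30 mm across (cap centre 38 mm above this point; foot 50 mm below). About 45 g. z axis points up the tube. It stands loosely in the red cup at the start.
- tube_yellow_center (a point): centre (half-way up) of the sample tube with the yellow screw cap: upright round tube with flat foot, 100 mm tall, body 26 mm across, pale with a white label; the cap is its top 24 mm, 30 mm across (cap centre 38 mm above this point; foot 50 mm below). About 45 g. z axis points up the tube. It stands loosely in the yellow cup at the start.
- tube_green_center (a point): centre (half-way up) of the sample tube with the green screw cap: upright round tube with flat foot, 100 mm tall, body 26 mm across, pale with a white label; the cap is its top 24 mm, 30 mm across (cap centre 38 mm above this point; foot 50 mm below). About 45 g. z axis points up the tube. It stands loosely in the green cup at the start.
- tube_blue_center (a point): centre (half-way up) of the sample tube with the blue screw cap: upright round tube with flat foot, 100 mm tall, body 26 mm across, pale with a white label; the cap is its top 24 mm, 30 mm across (cap centre 38 mm above this point; foot 50 mm below). About 45 g. z axis points up the tube. It stands loosely in the blue cup at the start.
- cup_red: the fixed red square cup on the steel rack, in which the red-capped tube starts: 48 mm outside, 40 mm inside, 30 mm tall, floor 4 mm thick, open top; origin at the centre of its underside, 8 mm above the table. It never moves, so it still shows the starting order when its tube is gone.
- cup_yellow: the fixed yellow square cup on the steel rack, in which the yellow-capped tube starts: 48 mm outside, 40 mm inside, 30 mm tall, floor 4 mm thick, open top; origin at the centre of its underside, 8 mm above the table. It never moves, so it still shows the starting order when its tube is gone.
- cup_green: the fixed green square cup on the steel rack, in which the green-capped tube starts: 48 mm outside, 40 mm inside, 30 mm tall, floor 4 mm thick, open top; origin at the centre of its underside, 8 mm above the table. It never moves, so it still shows the starting order when its tube is gone.
- cup_blue: the fixed blue square cup on the steel rack, in which the blue-capped tube starts: 48 mm outside, 40 mm inside, 30 mm tall, floor 4 mm thick, open top; origin at the centre of its underside, 8 mm above the table. It never moves, so it still shows the starting order when its tube is gone.
- steel_rack: fixed steel rack: base plate 240 x 60 x 8 mm with a row of four coloured cups on it, 52 mm apart along its x axis, at x = -78, -26, +26 and +78 mm; which colour stands at which place changes. Origin under the middle of the row, on the table. A black end block (24 mm long, 40 mm tall) stands at its -x end. Either rack may stand on the left or the right of the table.
- white_rack: fixed white plastic rack with a row of four square open-topped pockets along its x axis, centres at x = -78, -26, +26 and +78 mm, y = 0. Each pocket is 40 mm wide, its grey floor 12 mm and its walls' top 38 mm above the table; rack 226 x 56 mm. Origin under the middle of the row, on the table. A black end block (24 mm long, 40 mm tall) stands at its -x end. The pockets are empty at the start.

How it is judged (in metres and radians):
At the end, for the whole second after the job is handed in: Each tube stands released and at rest in the white pocket of reversed rank (its starting cup at x on the steel rack, the tube at -x on the white rack), its centre within 13 mm of the pocket's centre along each axis, foot on the pocket floor within 6 mm, within 7 degrees of upright (((x of cup_red in the frame of steel_rack between -0.098 and -0.058 m and x of tube_red_center in the frame of white_rack between 0.065 and 0.091 m) or (x of cup_red in the frame of steel_rack between -0.046 and -0.006 m and x of tube_red_center in the frame of white_rack between 0.013 and 0.039 m) or (x of cup_red in the frame of steel_rack between 0.006 and 0.046 m and x of tube_red_center in the frame of white_rack between -0.039 and -0.013 m) or (x of cup_red in the frame of steel_rack between 0.058 and 0.098 m and x of tube_red_center in the frame of white_rack between -0.091 and -0.065 m)) and y of tube_red_center in the frame of white_rack between -0.013 and 0.013 m and z of tube_red_center in the frame of white_rack between 0.056 and 0.068 m and angle between each of tube_red_center, tube_yellow_center, tube_green_center, tube_blue_center's own z axis and vertical below 0.12 rad and linear speed of each of tube_red, tube_yellow, tube_green, tube_blue below 0.02 m/s and contact force between each of tube_red, tube_yellow, tube_green, tube_blue and the fingers below 0.05 N and ((x of cup_yellow in the frame of steel_rack between -0.098 and -0.058 m and x of tube_yellow_center in the frame of white_rack between 0.065 and 0.091 m) or (x of cup_yellow in the frame of steel_rack between -0.046 and -0.006 m and x of tube_yellow_center in the frame of white_rack between 0.013 and 0.039 m) or (x of cup_yellow in the frame of steel_rack between 0.006 and 0.046 m and x of tube_yellow_center in the frame of white_rack between -0.039 and -0.013 m) or (x of cup_yellow in the frame of steel_rack between 0.058 and 0.098 m and x of tube_yellow_center in the frame of white_rack between -0.091 and -0.065 m)) and y of tube_yellow_center in the frame of white_rack between -0.013 and 0.013 m and z of tube_yellow_center in the frame of white_rack between 0.056 and 0.068 m and ((x of cup_green in the frame of steel_rack between -0.098 and -0.058 m and x of tube_green_center in the frame of white_rack between 0.065 and 0.091 m) or (x of cup_green in the frame of steel_rack between -0.046 and -0.006 m and x of tube_green_center in the frame of white_rack between 0.013 and 0.039 m) or (x of cup_green in the frame of steel_rack between 0.006 and 0.046 m and x of tube_green_center in the frame of white_rack between -0.039 and -0.013 m) or (x of cup_green in the frame of steel_rack between 0.058 and 0.098 m and x of tube_green_center in the frame of white_rack between -0.091 and -0.065 m)) and y of tube_green_center in the frame of white_rack between -0.013 and 0.013 m and z of tube_green_center in the frame of white_rack between 0.056 and 0.068 m and ((x of cup_blue in the frame of steel_rack between -0.098 and -0.058 m and x of tube_blue_center in the frame of white_rack between 0.065 and 0.091 m) or (x of cup_blue in the frame of steel_rack between -0.046 and -0.006 m and x of tube_blue_center in the frame of white_rack between 0.013 and 0.039 m) or (x of cup_blue in the frame of steel_rack between 0.006 and 0.046 m and x of tube_blue_center in the frame of white_rack between -0.039 and -0.013 m) or (x of cup_blue in the frame of steel_rack between 0.058 and 0.098 m and x of tube_blue_center in the frame of white_rack between -0.091 and -0.065 m)) and y of tube_blue_center in the frame of white_rack between -0.013 and 0.013 m and z of tube_blue_center in the frame of white_rack between 0.056 and 0.068 m); the robot touches nothing.
It fails at once if a tube is tipped more than 35 degrees from upright (angle between any of tube_red_center, tube_yellow_center, tube_green_center, tube_blue_center's own z axis and vertical above 0.61 rad).
It fails at once if a tube is let go more than 20 mm above the pocket floor (dropped or thrown) ((height (world z) of tube_red_center above 0.082 m and contact force between tube_red and the fingers below 0.01 N) or (height (world z) of tube_yellow_center above 0.082 m and contact force between tube_yellow and the fingers below 0.01 N) or (height (world z) of tube_green_center above 0.082 m and contact force between tube_green and the fingers below 0.01 N) or (height (world z) of tube_blue_center above 0.082 m and contact force between tube_blue and the fingers below 0.01 N)).
It also fails if it takes over 112 s, if anything falls off the work surface, if the arm or the gripper's body presses on something with over 40 N, if the wrist force passes 120 N, or if a joint passes its speed limit or range.

## Working session

There is one attempt and no reset: what is moved stays moved. The work goes in short steps, Python scripts to look and compute and a tool call to move; the robot and the scene stay as the last step left them, time stands still between calls to the robot, and variables do not carry over. Pictures are saved under pics/ and viewed, about 12 in all and at most 16, crops included, and the job is handed in when it is done.

Besides the shell and the picture viewer there is one more tool, called as name(argument=value, ...), one argument or row to a line, values as JSON. play_rows: Moves the arm, as the interface text tells. Its arguments: {"type":"object","properties":{"rows":{"type":"array"},"newtons":{"type":"number"}},"required":["rows"]}

```bash
ls; mkdir -p pics; python3 - <<'E'
from plant import ctrl, snapshot
import cv2,numpy as np,pickle
print(ctrl.read_state(), ctrl.pinch_z)
d={}
for n in("top","side","wrist"):
    s=snapshot(n); d[n]=s
    cv2.imwrite(f"pics/{n}0.png",s["frame"][:,:,::-1]); print(n,s["vertical_fov"],s["cx"],s["cy"],np.round(s["R"],4).tolist(),s["t"])
pickle.dump(d,open("s0.pkl","wb"))
E
```

```text
pics
{'time_s': 0.0, 'joint_pos': array([-7.42562505e+01,  1.38317534e+01,  2.13040835e-01,  7.65012644e+01,
        1.06933959e-03,  9.00016284e+01]), 'joint_vel': array([-0.04085546,  0.10431264, -0.02409926,  0.03006906,  0.04854289,
       -0.01890492]), 'tau': array([ 7.64341657e-04, -3.72315896e+01,  2.52409708e+01,  1.68558763e-02,
       -3.60742604e-05,  5.71373178e-06]), 'ee_pos': array([ 0.13550091, -0.4806298 ,  0.23041235]), 'eef_rot': array([-89.99893407,   0.119977  , -74.25787888]), 'wrist_force': array([-0.42697307,  0.237425  ,  0.17517918]), 'moment': array([ 0.04931322, -0.00718331,  0.01363979]), 'gripper_width': 0.08563350471746743} 0.0187
top 43.73859802104898 310.1719501492745 241.1843078404602 [[0.0237, -0.9995, 0.0218], [-0.9824, -0.0274, -0.1849], [0.1854, -0.017, -0.9825]] [-0.0331814   0.54404122  0.88815817]
side 56.129399160938526 326.08228518360056 239.4840196042533 [[-0.7756, -0.6312, -0.0049], [-0.4827, 0.598, -0.6398], [0.4068, -0.4939, -0.7685]] [0.42081052 0.2940737  0.53753761]
wrist 61.453636053921386 318.2398345713956 236.54391315469772 [[0.273, -0.962, -0.0016], [-0.9106, -0.2589, 0.3221], [-0.3103, -0.0865, -0.9467]] [-0.49845457 -0.04170469  0.38008556]
```

View pics/top0.png

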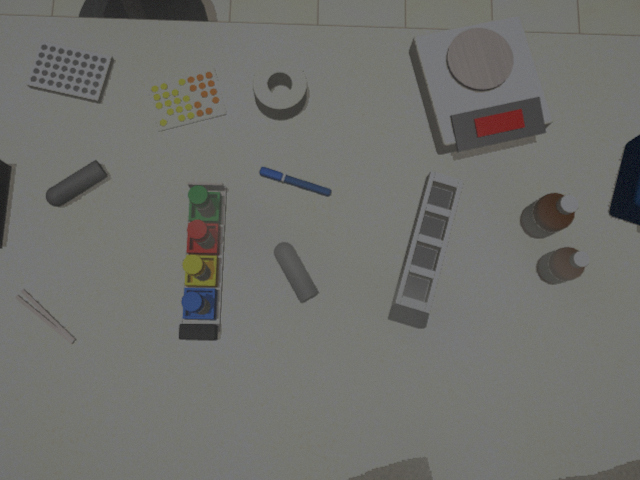

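View pics/side0.png

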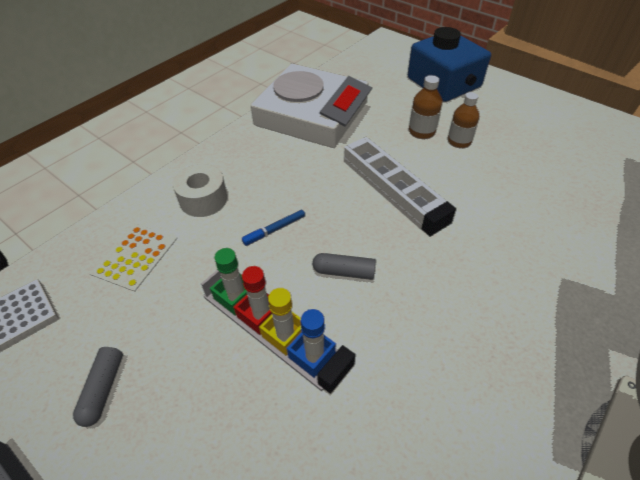

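The steel rack is at columns 180–225 in the top view. Its order from the black block (200,332) is blue, yellow, red, green. The white rack's block is at (408,316), at its near end. I'll crop the white rack to click corners, and fit the steel rack by colour.

```bash
python3 - <<'E'
import cv2,numpy as np,pickle
d=pickle.load(open("s0.pkl","rb"))
def crop(n,x,y,w,h,k):
    return cv2.resize(d[n]["frame"][y:y+h,x:x+w,::-1],None,fx=k,fy=k,interpolation=cv2.INTER_CUBIC)
a=crop("top",380,165,100,170,3.5); b=crop("side",335,130,130,110,3.4)
im=np.zeros((600,800,3),np.uint8); im[:a.shape[0],:a.shape[1]]=a; im[:b.shape[0],355:355+b.shape[1]]=b
im=np.clip(im.astype(float)*1.5,0,255).astype(np.uint8)
cv2.imwrite("pics/white.png",im)
a=crop("top",170,175,65,170,3.5); b=crop("side",195,240,170,155,3.3)
im=np.zeros((600,800,3),np.uint8); im[:a.shape[0],:a.shape[1]]=a; im[:b.shape[0],235:235+b.shape[1]]=b
im=np.clip(im.astype(float)*1.5,0,255).astype(np.uint8)
cv2.imwrite("pics/steel.png",im)
E
```

```text
(no output)
```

View pics/white.png

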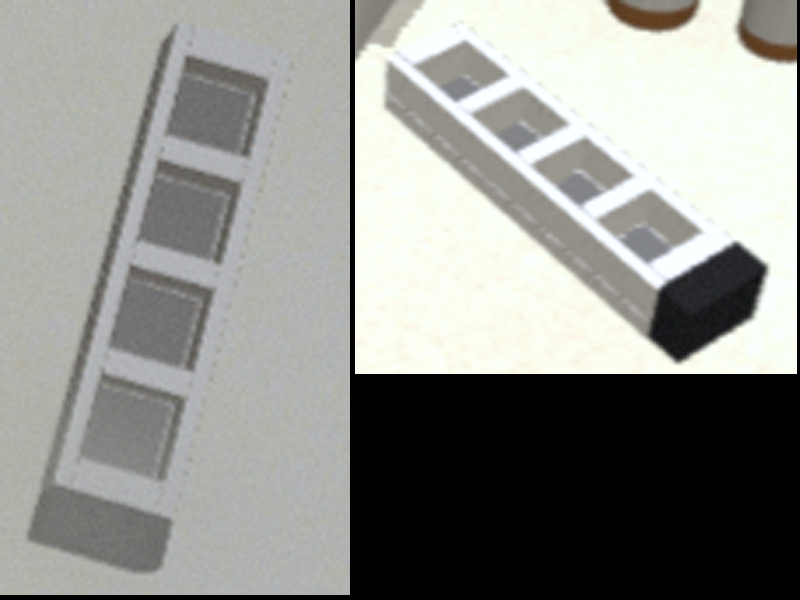

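View pics/steel.png

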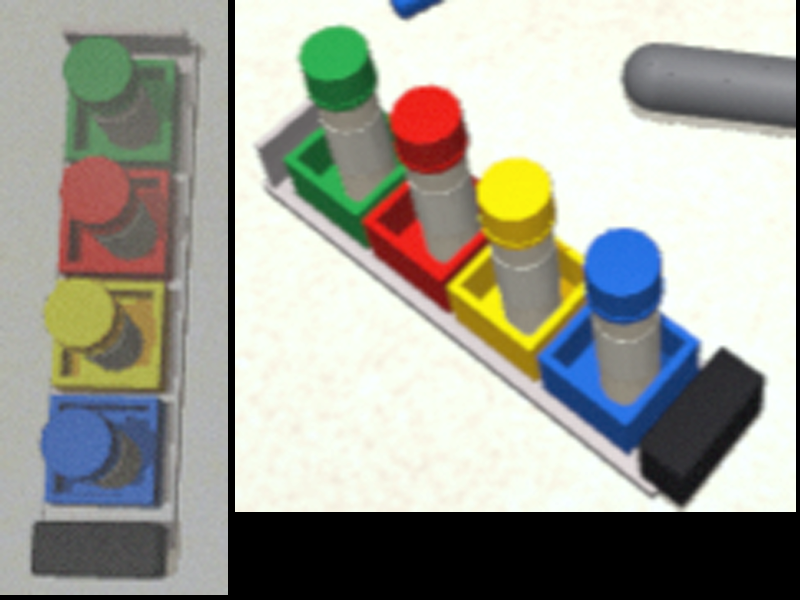

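Clicked points: pocket openings (top view crop) average about (217,110), (188,213), (161,320) and (132,428). Caps are at about (98,70), (95,191), (79,315) and (77,442). I'll fit both rack poses and the caps from the two views.

```bash
cat > geo.py <<'E'
import numpy as np
from scipy.optimize import least_squares
def proj(s,X):
    f=240/np.tan(np.radians(s["vertical_fov"])/2)
    c=np.atleast_2d(X)@np.array(s["R"]).T+s["t"]
    return np.c_[s["cx"]+f*c[:,0]/c[:,2], s["cy"]+f*c[:,1]/c[:,2]]
def onplane(s,uv,z):
    f=240/np.tan(np.radians(s["vertical_fov"])/2); R=np.array(s["R"]); C=-R.T@s["t"]
    uv=np.atleast_2d(uv); r=np.c_[(uv-[s["cx"],s["cy"]])/f,np.ones(len(uv))]@R
    return (C+r*((z-C[2])/r[:,2])[:,None])[:,:2]
def rackfit(W,L):   # world xy, local xy -> x,y,yaw
    def res(p):
        c,s=np.cos(p[2]),np.sin(p[2]); return (L@np.array([[c,s],[-s,c]])+p[:2]-W).ravel()
    r=least_squares(res,[*W.mean(0),0]); return r.x,r.fun.reshape(-1,2)
E
python3 - <<'E'
import pickle
from geo import *
np.set_printoptions(precision=4,suppress=True)
d=pickle.load(open("s0.pkl","rb")); T,S=d["top"],d["side"]
wt=np.array([[217,110],[188.5,213],[161,319.5],[132.5,428.5]])/3.5+[380,165]
ws=(np.array([[462,71],[520.5,119.5],[584,170],[651,224]])-[355,0])/3.4+[335,130]
L=np.array([[.078,0],[.026,0],[-.026,0],[-.078,0]])
for W in(onplane(T,wt,.038),onplane(S,ws,.038)): r,e=rackfit(W,L);print("white",r,np.degrees(r[2]),abs(e).max());print(W)
ss=(np.array([[285,158],[367,217],[449,290],[540,358],[367,212],[452,275],[538,350],[628,420],[698,345]])-[235,0])/3.3+[195,240]
xs=np.array([.078,.026,-.026,-.078])
Ls=np.r_[np.c_[xs+.024,0*xs+.024],np.c_[xs-.024,0*xs+.024],[[-.102,-.024]]]
W=onplane(S,ss,.038);r,e=rackfit(W,Ls);print("steel",r,np.degrees(r[2]),e)
c,s_=np.cos(r[2]),np.sin(r[2])
print("cups",L@np.array([[c,s_],[-s_,c]])+r[:2])
ct=np.array([[98,70],[95,191],[79,315],[77,442]])/3.5+[170,175]
cs=(np.array([[336,55],[427,116],[515,187],[623,258]])-[235,0])/3.3+[195,240]
print("caps G R Y B");print(np.c_[onplane(T,ct,.112),onplane(S,cs,.112)])
E
```

```text
white [ 0.5526 -0.2111 -0.266 ] -15.241379989294881 0.0007984988284103212
[[ 0.6271 -0.2317]
 [ 0.5778 -0.2177]
 [ 0.5279 -0.2044]
 [ 0.4778 -0.1909]]
white [ 0.5547 -0.2125 -0.2543] -14.57316300081967 0.0006848420804691502
[[ 0.6296 -0.2322]
 [ 0.5796 -0.2185]
 [ 0.5296 -0.206 ]
 [ 0.4799 -0.1931]]
steel [ 0.522   0.1494 -0.0068] -0.3920234413440834 [[-0.0005 -0.002 ]
 [-0.0007  0.0002]
 [ 0.0009 -0.0025]
 [ 0.0002 -0.0009]
 [ 0.0015  0.002 ]
 [ 0.0008  0.0035]
 [ 0.0011  0.0012]
 [-0.0023  0.0017]
 [-0.0011 -0.003 ]]
cups [[0.6    0.1488]
 [0.548  0.1492]
 [0.496  0.1495]
 [0.444  0.1499]]
caps G R Y B
[[0.5982 0.1498 0.598  0.1504]
 [0.5459 0.148  0.5463 0.1486]
 [0.4933 0.1516 0.4956 0.151 ]
 [0.4408 0.1492 0.4426 0.1485]]
```

Both views agree to about 2 mm. I'll make a small turn first to learn the yaw and joint 6 signs.

play_rows(
  rows=[
    [85, 0, 0, 0, 0.1],
    [85, 0, 0, 0, 0.1],
    [85, 0, 0, 0, 0.082],
    [85, 0, 0, 0, 0],
  ],
  newtons=30,
)

```text
time_s: 0.48
ee_pos: [0.1356, -0.481, 0.2309]
eef_rot: [-90.0, 0.0, -90.5]
wrist_force: [0.2, 0.8, -0.7]
gripper_width: 0.0848
```

```bash
python3 -c "
from plant import ctrl
s=ctrl.read_state();print(s['joint_pos'],s['eef_rot'],s['ee_pos'])"
```

```text
[-7.42568148e+01  1.38041292e+01  2.55866058e-01  7.65021152e+01
 -2.60387290e-04  1.06230526e+02] [-9.00143309e+01  4.82977543e-02 -9.04873464e+01] [ 0.13558829 -0.48098385  0.23093853]
```

play_rows(
  rows=[
    [85, 0, 0, 0, -0.12],
    [85, 0, 0, 0, -0.12],
    [85, 0, 0, 0, -0.12],
    [85, 0, 0, 0, -0.12],
    [85, 0, 0, 0, -0.12],
  ],
)

```text
time_s: 0.9
ee_pos: [0.1356, -0.481, 0.231]
eef_rot: [-90.0, 0.0, -55.6]
wrist_force: [0.0, 0.9, -0.5]
gripper_width: 0.085
```

play_rows(
  rows=[
    [85, 0, 0, 0, -0.12],
    [85, 0, 0, 0, -0.12],
    [85, 0, 0, 0, -0.12],
    [85, 0, 0, 0, -0.12],
    [85, 0, 0, 0, -0.12],
  ],
)

```text
time_s: 1.32
ee_pos: [0.1356, -0.4811, 0.2311]
eef_rot: [-90.0, 0.0, -21.2]
wrist_force: [0.8, -0.5, -0.3]
gripper_width: 0.0853
```

play_rows(
  rows=[
    [85, 0, 0, 0, -0.12],
    [85, 0, 0, 0, -0.12],
    [85, 0, 0, 0, -0.12],
    [85, 0, 0, 0, -0.12],
    [85, 0, 0, 0, -0.12],
  ],
)

```text
time_s: 1.73
ee_pos: [0.1356, -0.4811, 0.2311]
eef_rot: [-90.0, 0.0, 13.2]
wrist_force: [0.2, -0.0, -0.3]
gripper_width: 0.0851
```

play_rows(
  rows=[
    [85, 0, 0, 0, -0.12],
    [85, 0, 0, 0, -0.12],
    [85, 0, 0, 0, -0.12],
    [85, 0, 0, 0, -0.12],
    [85, 0, 0, 0, -0.12],
  ],
)

```text
time_s: 2.15
ee_pos: [0.1356, -0.4811, 0.2311]
eef_rot: [-90.0, -0.0, 47.6]
wrist_force: [0.9, -0.4, 0.8]
gripper_width: 0.0848
```

play_rows(
  rows=[
    [85, 0, 0, 0, -0.12],
    [85, 0, 0, 0, -0.12],
    [85, 0, 0, 0, -0.12],
    [85, 0, 0, 0, -0.12],
    [85, 0, 0, 0, -0.12],
  ],
)

```text
time_s: 2.57
ee_pos: [0.1356, -0.481, 0.231]
eef_rot: [-90.0, -0.0, 82.0]
wrist_force: [0.5, -0.3, -1.0]
gripper_width: 0.0851
```

play_rows(
  rows=[
    [85, 0, 0, 0, -0.12],
    [85, 0, 0, 0, -0.023],
    [85, 0, 0, 0, 0],
  ],
)

```text
time_s: 2.82
ee_pos: [0.1356, -0.4811, 0.2311]
eef_rot: [-90.0, -0.0, 89.6]
wrist_force: [0.2, 0.7, 0.2]
gripper_width: 0.0851
```

play_rows(
  rows=[
    [85, 35, 0, -17, 0],
    [85, 35, 0, -17, 0],
    [85, 35, 0, -17, 0],
    [85, 35, 0, -17, 0],
    [85, 35, 0, -17, 0],
  ],
)

```text
time_s: 3.23
ee_pos: [0.2219, -0.3051, 0.2312]
eef_rot: [-90.0, -0.0, 89.5]
wrist_force: [1.6, -0.1, 0.0]
gripper_width: 0.085
```

play_rows(
  rows=[
    [85, 35, 0, -17, 0],
    [85, 35, 0, -17, 0],
    [85, 35, 0, -17, 0],
    [85, 35, 0, -17, 0],
    [85, 35, 0, -17, 0],
  ],
)

```text
time_s: 3.65
ee_pos: [0.308, -0.1305, 0.2316]
eef_rot: [-90.1, 0.0, 89.5]
wrist_force: [0.8, 0.3, 0.0]
gripper_width: 0.085
```

play_rows(
  rows=[
    [85, 35, 0, -17, 0],
    [85, 35, 0, -17, 0],
    [85, 35, 0, -17, 0],
    [85, 35, 0, -17, 0],
    [85, 35, 0, -17, 0],
  ],
)

```text
time_s: 4.07
ee_pos: [0.3941, 0.0443, 0.2315]
eef_rot: [-90.0, 0.0, 89.6]
wrist_force: [1.0, 0.1, 0.6]
gripper_width: 0.085
```

play_rows(
  rows=[
    [85, 35, 0, -17, 0],
    [85, 35, 0, -17, 0],
    [85, 35, 0, -17, 0],
    [85, 0, 0, 0, 0],
    [85, 0, 0, 0, 0],
  ],
)

```text
time_s: 4.48
ee_pos: [0.4455, 0.1486, 0.2306]
eef_rot: [-89.9, 0.0, 89.8]
wrist_force: [-0.5, -0.8, -0.2]
gripper_width: 0.0847
```

```bash
python3 - <<'E'
from plant import snapshot
from geo import *
import cv2
s=snapshot("wrist"); im=s["frame"][:,:,::-1].copy()
for x,y in[(.4417,.1489),(.4945,.1513)]:
    a=np.linspace(0,2*np.pi,40); P=np.c_[x+.015*np.cos(a),y+.015*np.sin(a),0*a+.112]
    cv2.polylines(im,[proj(s,P).astype(int)],True,(255,255,255),1)
cv2.imwrite("pics/w1.png",im)
E
```

```text
(no output)
```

View pics/w1.png

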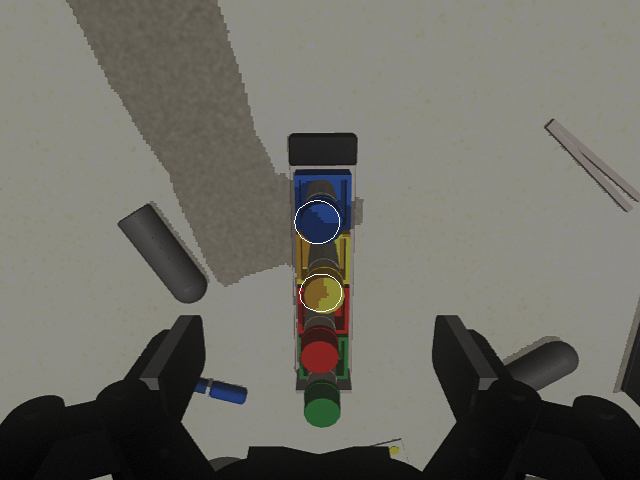

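The predicted cap rings land on the blue cap (317,222) and the yellow cap (321,293). I'll descend and grip blue.

play_rows(
  rows=[
    [85, 0, 25, 4, 0],
    [85, 0, 35, 0, 0],
    [85, 0, 35, 0, 0],
    [85, 0, 35, 0, 0],
    [85, 0, 21, 0, 0],
  ],
)

```text
time_s: 4.95
ee_pos: [0.4386, 0.1446, 0.0776]
eef_rot: [-89.8, 0.1, 89.5]
wrist_force: [0.1, -0.6, 0.2]
gripper_width: 0.0851
```

play_rows(
  rows=[
    [60, 0, 0, 0, 0],
    [40, 0, 0, 0, 0],
    [20, 0, 0, 0, 0],
    [20, 0, 0, 0, 0],
    [20, 0, 0, 0, 0],
  ],
)

```text
time_s: 5.37
ee_pos: [0.4431, 0.1476, 0.0825]
eef_rot: [-90.2, -0.1, 89.6]
wrist_force: [0.5, -0.3, 3.0]
gripper_width: 0.0293
```

play_rows(
  rows=[
    [20, 0, 0, 0, 0],
    [20, 0, 0, 0, 0],
    [20, 0, 0, 0, 0],
    [20, 0, 0, 0, 0],
    [20, 0, 0, 0, 0],
  ],
)

```text
time_s: 5.78
ee_pos: [0.4432, 0.1478, 0.0824]
eef_rot: [-90.3, -0.1, 89.7]
wrist_force: [-0.1, 0.4, 7.0]
gripper_width: 0.0293
```

play_rows(
  rows=[
    [20, 0, -10, 0, 0],
    [20, 0, -25, 0, 0],
    [20, 0, -35, 0, 0],
    [20, 0, -35, 0, 0],
    [20, 0, -20, 0, 0],
  ],
)

```text
time_s: 6.2
ee_pos: [0.4427, 0.1475, 0.2095]
eef_rot: [-90.3, -0.1, 89.7]
wrist_force: [1.3, 1.3, 0.2]
gripper_width: 0.0293
```

play_rows(
  rows=[
    [20, -20, 0, -10, 0],
    [20, -35, 0, -17, 0],
    [20, -35, 0, -17, 0],
    [20, -35, 0, -17, 0],
    [20, -35, 0, -17, 0],
  ],
)

```text
time_s: 6.62
ee_pos: [0.519, -0.0149, 0.2061]
eef_rot: [-90.1, 0.0, 89.7]
wrist_force: [0.8, -0.8, -1.1]
gripper_width: 0.0297
```

play_rows(
  rows=[
    [20, -35, 0, -17, 0],
    [20, -35, 0, -17, 0],
    [20, -35, 0, -17, 0],
    [20, -35, 0, -17, 0],
    [20, -35, 0, -17, 0],
  ],
)

```text
time_s: 7.03
ee_pos: [0.6028, -0.1908, 0.2057]
eef_rot: [-90.0, 0.0, 89.7]
wrist_force: [0.5, 0.9, -0.6]
gripper_width: 0.0293
```

play_rows(
  rows=[
    [20, -30, 0, -17, 0.085],
    [20, -15, 0, -8, 0.085],
    [20, 0, 0, 0, 0.083],
    [20, 0, 0, 0, 0],
    [20, 0, 0, 0, 0],
  ],
)

```text
time_s: 7.45
ee_pos: [0.6256, -0.2347, 0.2051]
eef_rot: [-90.0, -0.0, 75.3]
wrist_force: [-0.7, -1.0, -1.3]
gripper_width: 0.0293
```

play_rows(
  rows=[
    [20, 3.6, 0, -2.6, 0],
    [20, 0, 25, 0, 0],
    [20, 0, 30, 0, 0],
    [20, 0, 20, 0, 0],
    [20, 0, 0, 0, 0],
  ],
)

```text
time_s: 7.87
ee_pos: [0.6261, -0.2293, 0.1252]
eef_rot: [-89.4, -0.1, 75.3]
wrist_force: [-1.5, 0.2, -1.9]
gripper_width: 0.0288
```

```bash
cat > look.py <<'E'
import sys,cv2
from plant import snapshot,ctrl
from geo import *
# look.py out cx cy (target pocket); overlays rack openings in top & side, crops
s0=ctrl.read_state(); print(s0["ee_pos"],s0["eef_rot"])
C=np.array([.5537,-.2118]); th=np.radians(-14.9); R=np.array([[np.cos(th),-np.sin(th)],[np.sin(th),np.cos(th)]])
out=np.zeros((420,800,3),np.uint8)
for i,(n,(x,y,w,h)) in enumerate({"top":(370,140,110,115) if 0 else (370,140,170,178),"side":(330,60,150,157)}.items()):
    s=snapshot(n); im=s["frame"][:,:,::-1]; k=400/w
    c=cv2.resize(im[y:y+h,x:x+w],(400,int(h*k)),interpolation=cv2.INTER_CUBIC)
    for p in(.078,.026,-.026,-.078):
        q=(np.array([[-.02,-.02],[.02,-.02],[.02,.02],[-.02,.02]])+[p,0])@R.T+C
        uv=(proj(s,np.c_[q,[.038]*4])-[x,y])*k
        cv2.polylines(c,[uv.astype(int)],True,(0,0,255),1)
    out[:420,400*i:400*i+400]=np.clip(c[:420]*1.4,0,255)[:420] if c.shape[0]>=420 else cv2.copyMakeBorder(c,0,420-c.shape[0],0,0,0)
cv2.imwrite(sys.argv[1],out)
E
python3 look.py pics/l1.png
```

```text
[ 0.62614404 -0.22928418  0.12515643] [-8.94453644e+01 -5.94939956e-02  7.53398073e+01]
```

View pics/l1.png

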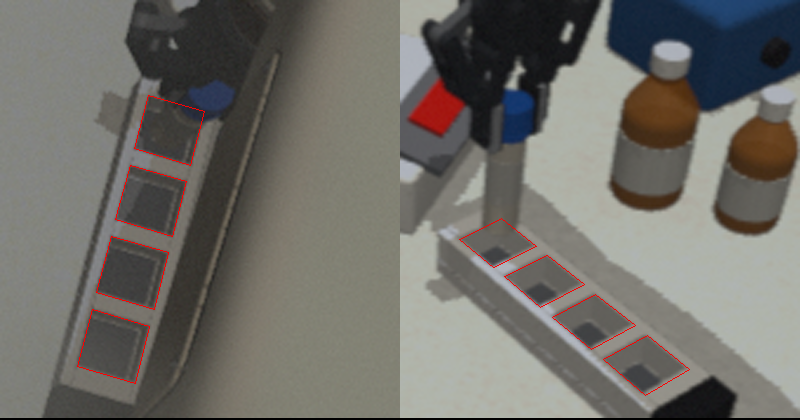

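play_rows(
  rows=[
    [20, 0, 15, 0, 0],
    [20, 0, 15, 0, 0],
    [20, 0, 10, 0, 0],
    [20, 0, 4, 0, 0],
    [20, 0, 2, 0, 0],
  ],
)

```text
time_s: 8.38
ee_pos: [0.6296, -0.2317, 0.0849]
eef_rot: [-90.0, 0.0, 75.2]
wrist_force: [-0.6, 0.3, 0.1]
gripper_width: 0.0293
```

play_rows(
  rows=[
    [20, 0, 1, 0, 0],
    [20, 0, 1, 0, 0],
    [20, 0, 0, 0, 0],
    [20, 0, 0, 0, 0],
  ],
)

```text
time_s: 8.72
ee_pos: [0.6296, -0.2321, 0.083]
eef_rot: [-90.1, 0.0, 75.2]
wrist_force: [-0.3, -0.3, -1.2]
gripper_width: 0.0289
```

play_rows(
  rows=[
    [20, 0, 1, 0, 0],
    [20, 0, 0, 0, 0],
    [20, 0, 0, 0, 0],
  ],
)

```text
time_s: 8.97
ee_pos: [0.6299, -0.2321, 0.0825]
eef_rot: [-90.1, 0.0, 75.2]
wrist_force: [-0.5, -0.0, 4.5]
gripper_width: 0.029
```

play_rows(
  rows=[
    [20, 0, 1, 0, 0],
    [20, 0, 0, 0, 0],
    [20, 0, 0, 0, 0],
  ],
)

```text
time_s: 9.22
ee_pos: [0.6303, -0.2322, 0.0825]
eef_rot: [-90.2, 0.0, 75.2]
wrist_force: [-0.6, 0.1, 8.1]
gripper_width: 0.0291
```

The tube is on the floor (+8 N). I'll release, raise and look.

play_rows(
  rows=[
    [32, 0, 0, 0, 0],
    [36, 0, 0, 0, 0],
    [42, 0, 0, 0, 0],
    [60, 0, 0, 0, 0],
    [60, 0, 0, 0, 0],
  ],
)

```text
time_s: 9.63
ee_pos: [0.6289, -0.2318, 0.0796]
eef_rot: [-89.9, -0.0, 75.2]
wrist_force: [-0.7, -0.1, 0.3]
gripper_width: 0.0597
```

play_rows(
  rows=[
    [60, 0, 0, 0, 0],
    [60, 0, -20, 0, 0],
    [60, 0, -35, 0, 0],
    [60, 0, -35, 0, 0],
    [60, 0, -35, 0, 0],
  ],
)

```text
time_s: 10.05
ee_pos: [0.6287, -0.2317, 0.2061]
eef_rot: [-89.9, -0.0, 75.2]
wrist_force: [0.9, -0.8, -0.2]
gripper_width: 0.0598
```

```bash
python3 look.py pics/l2.png
```

```text
[ 0.62873245 -0.23173076  0.20608178] [-8.99148641e+01 -7.66895936e-03  7.51682333e+01]
```

View pics/l2.png

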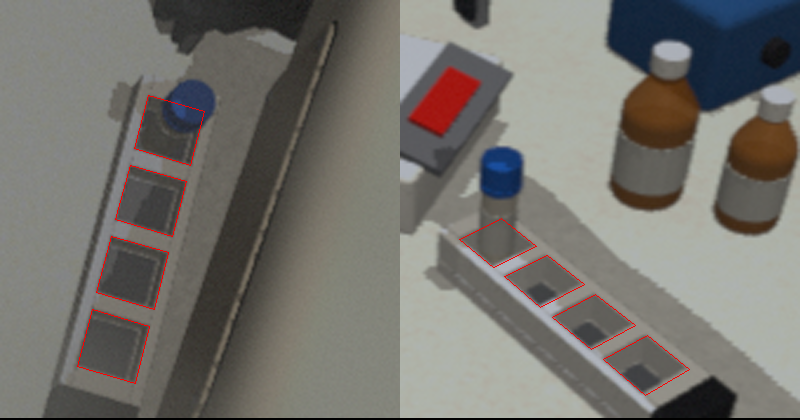

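Blue stands upright in the far pocket (side crop at about 500,245). Yellow is next.

play_rows(
  rows=[
    [85, 0, 0, 0, -0.085],
    [85, 0, 0, 0, -0.085],
    [85, 0, 0, 0, -0.082],
    [85, 34.7, 0, 12.5, 0],
    [85, 34.7, 0, 12.5, 0],
  ],
)

```text
time_s: 10.57
ee_pos: [0.6043, -0.1632, 0.2035]
eef_rot: [-89.9, -0.0, 89.4]
wrist_force: [1.5, 0.8, 0.8]
gripper_width: 0.0849
```

play_rows(
  rows=[
    [85, 34.7, 0, 12.5, 0],
    [85, 34.7, 0, 12.5, 0],
    [85, 34.7, 0, 12.5, 0],
    [85, 34.7, 0, 12.5, 0],
    [85, 34.7, 0, 12.5, 0],
  ],
)

```text
time_s: 10.98
ee_pos: [0.5424, 0.013, 0.2049]
eef_rot: [-90.0, -0.0, 89.6]
wrist_force: [0.8, 0.1, -0.4]
gripper_width: 0.0849
```

play_rows(
  rows=[
    [85, 34.7, 0, 12.5, 0],
    [85, 34.7, 0, 12.5, 0],
    [85, 34.7, 0, 12.5, 0],
    [85, 34.7, 0, 12.5, 0],
    [85, 0, 0, 0, 0],
  ],
)

```text
time_s: 11.4
ee_pos: [0.4919, 0.1561, 0.2051]
eef_rot: [-89.9, -0.1, 90.0]
wrist_force: [-0.1, -0.6, 0.9]
gripper_width: 0.0851
```

play_rows(
  rows=[
    [85, 0, 0, 0, 0],
    [85, 0, 0, 0, 0],
  ],
)

```text
time_s: 11.57
ee_pos: [0.4943, 0.1507, 0.2051]
eef_rot: [-90.0, 0.0, 89.7]
wrist_force: [-0.4, -0.8, 0.0]
gripper_width: 0.0851
```

play_rows(
  rows=[
    [85, 0.5, 25, 0, 0],
    [85, 0, 35, 0, 0],
    [85, 0, 35, 0, 0],
    [85, 0, 22, 0, 0],
    [85, 0, 9, 0, 0],
  ],
)

```text
time_s: 11.98
ee_pos: [0.4921, 0.1486, 0.0754]
eef_rot: [-89.6, 0.1, 89.4]
wrist_force: [-0.3, -0.2, -0.9]
gripper_width: 0.0851
```

play_rows(
  rows=[
    [70, 0, 0, 0, 0],
    [50, 0, 0, 0, 0],
    [35, 0, 0, 0, 0],
    [20, 0, 0, 0, 0],
    [20, 0, 0, 0, 0],
  ],
)

```text
time_s: 12.4
ee_pos: [0.4959, 0.1516, 0.0812]
eef_rot: [-90.2, -0.1, 89.6]
wrist_force: [0.0, -0.4, 3.3]
gripper_width: 0.0291
```

play_rows(
  rows=[
    [20, 0, 0, 0, 0],
    [20, 0, 0, 0, 0],
    [20, 0, 0, 0, 0],
    [20, 0, 0, 0, 0],
    [20, 0, 0, 0, 0],
  ],
)

```text
time_s: 12.82
ee_pos: [0.4959, 0.1517, 0.0812]
eef_rot: [-90.2, -0.0, 89.6]
wrist_force: [0.1, 0.0, 6.1]
gripper_width: 0.0288
```

play_rows(
  rows=[
    [20, 0, -10, 0, 0],
    [20, 0, -25, 0, 0],
    [20, 0, -35, 0, 0],
    [20, 0, -35, 0, 0],
    [20, 0, -22, 0, 0],
  ],
)

```text
time_s: 13.23
ee_pos: [0.4952, 0.1516, 0.2105]
eef_rot: [-90.2, -0.1, 89.6]
wrist_force: [1.1, 0.0, -0.5]
gripper_width: 0.0294
```

play_rows(
  rows=[
    [20, -20, 0, -5, 0],
    [20, -37, 0, -8.7, 0],
    [20, -37, 0, -8.7, 0],
    [20, -37, 0, -8.7, 0],
    [20, -37, 0, -8.7, 0],
  ],
)

```text
time_s: 13.65
ee_pos: [0.5329, -0.0183, 0.2072]
eef_rot: [-90.0, -0.0, 89.7]
wrist_force: [-0.0, -0.4, 0.1]
gripper_width: 0.0286
```

play_rows(
  rows=[
    [20, -37, 0, -8.7, 0],
    [20, -37, 0, -8.7, 0],
    [20, -37, 0, -8.7, 0],
    [20, -37, 0, -8.7, 0],
    [20, -37, 0, -8.7, 0],
  ],
)

```text
time_s: 14.07
ee_pos: [0.5751, -0.204, 0.207]
eef_rot: [-90.0, -0.0, 89.6]
wrist_force: [1.4, 0.7, 0.0]
gripper_width: 0.0292
```

play_rows(
  rows=[
    [20, -16, 0, -3.7, 0],
    [20, 0, 0, 0, 0.085],
    [20, 0, 0, 0, 0.085],
    [20, 0, 0, 0, 0.083],
    [20, 0, 0, 0, 0],
  ],
)

```text
time_s: 14.48
ee_pos: [0.5785, -0.2185, 0.2066]
eef_rot: [-90.0, -0.0, 75.0]
wrist_force: [-0.4, -0.9, -0.3]
gripper_width: 0.029
```

play_rows(
  rows=[
    [20, 0, 0, 0, 0],
    [20, 0, 0, 0, 0],
  ],
)

```text
time_s: 14.65
ee_pos: [0.5788, -0.2181, 0.2066]
eef_rot: [-90.0, -0.0, 75.2]
wrist_force: [0.3, -0.6, -0.4]
gripper_width: 0.0288
```

play_rows(
  rows=[
    [20, 0, 25, 0, 0],
    [20, 0, 35, 0, 0],
    [20, 0, 25, 0, 0],
    [20, 0, 15, 0, 0],
    [20, 0, 12, 0, 0],
  ],
)

```text
time_s: 15.07
ee_pos: [0.5775, -0.2175, 0.092]
eef_rot: [-89.8, -0.0, 75.2]
wrist_force: [0.7, -0.4, -0.7]
gripper_width: 0.0291
```

play_rows(
  rows=[
    [20, 0, 6, 0, 0],
    [20, 0, 4, 0, 0],
    [20, 0, 1, 0, 0],
    [20, 0, 0, 0, 0],
    [20, 0, 0, 0, 0],
  ],
)

```text
time_s: 15.48
ee_pos: [0.5796, -0.2185, 0.0844]
eef_rot: [-90.1, 0.0, 75.1]
wrist_force: [-1.3, -0.3, 0.2]
gripper_width: 0.0292
```

play_rows(
  rows=[
    [20, 0, 1, 0, 0],
    [20, 0, 1, 0, 0],
    [20, 0, 1, 0, 0],
    [20, 0, 0, 0, 0],
    [20, 0, 0, 0, 0],
  ],
)

```text
time_s: 15.9
ee_pos: [0.5794, -0.2186, 0.0812]
eef_rot: [-90.1, 0.0, 75.1]
wrist_force: [-0.5, 0.4, 3.9]
gripper_width: 0.0291
```

play_rows(
  rows=[
    [32, 0, 0, 0, 0],
    [36, 0, 0, 0, 0],
    [42, 0, 0, 0, 0],
    [60, 0, 0, 0, 0],
    [60, 0, 0, 0, 0],
  ],
)

```text
time_s: 16.32
ee_pos: [0.5786, -0.2183, 0.0799]
eef_rot: [-90.0, -0.0, 75.1]
wrist_force: [-0.6, 0.2, 0.4]
gripper_width: 0.0602
```

play_rows(
  rows=[
    [60, 0, 0, 0, 0],
    [60, 0, -20, 0, 0],
    [60, 0, -35, 0, 0],
    [60, 0, -35, 0, 0],
    [60, 0, -35, 0, 0],
  ],
)

```text
time_s: 16.73
ee_pos: [0.5783, -0.2181, 0.2062]
eef_rot: [-89.9, -0.0, 75.1]
wrist_force: [1.2, -0.6, 0.2]
gripper_width: 0.06
```

play_rows(
  rows=[
    [85, 0, 0, 0, -0.085],
    [85, 0, 0, 0, -0.085],
    [85, 0, 0, 0, -0.082],
    [85, 36.6, 0, 3.5, 0],
    [85, 36.6, 0, 3.5, 0],
  ],
)

```text
time_s: 17.15
ee_pos: [0.5723, -0.146, 0.2049]
eef_rot: [-90.0, 0.0, 89.3]
wrist_force: [0.4, 0.2, 0.6]
gripper_width: 0.0852
```

play_rows(
  rows=[
    [85, 36.6, 0, 3.5, 0],
    [85, 36.6, 0, 3.5, 0],
    [85, 36.6, 0, 3.5, 0],
    [85, 36.6, 0, 3.5, 0],
    [85, 36.6, 0, 3.5, 0],
  ],
)

```text
time_s: 17.57
ee_pos: [0.5559, 0.0397, 0.2054]
eef_rot: [-90.0, -0.0, 89.5]
wrist_force: [0.4, 0.0, -0.8]
gripper_width: 0.0849
```

play_rows(
  rows=[
    [85, 36.6, 0, 3.5, 0],
    [85, 36.6, 0, 3.5, 0],
    [85, 36.6, 0, 3.5, 0],
    [85, 0, 0, 0, 0],
    [85, 0, 0, 0, 0],
  ],
)

```text
time_s: 17.98
ee_pos: [0.5463, 0.15, 0.2052]
eef_rot: [-90.0, 0.0, 89.8]
wrist_force: [-0.0, -0.9, -0.3]
gripper_width: 0.085
```

play_rows(
  rows=[
    [85, 0, 0, 0, 0],
    [85, 0, 0, 0, 0],
  ],
)

```text
time_s: 18.15
ee_pos: [0.5468, 0.1468, 0.2053]
eef_rot: [-90.0, 0.0, 89.5]
wrist_force: [0.8, -1.0, -0.4]
gripper_width: 0.0851
```

```bash
python3 look.py pics/l3.png
```

```text
[0.54677855 0.1467995  0.20525782] [-8.99894762e+01  2.44119757e-02  8.94717542e+01]
```

View pics/l3.png

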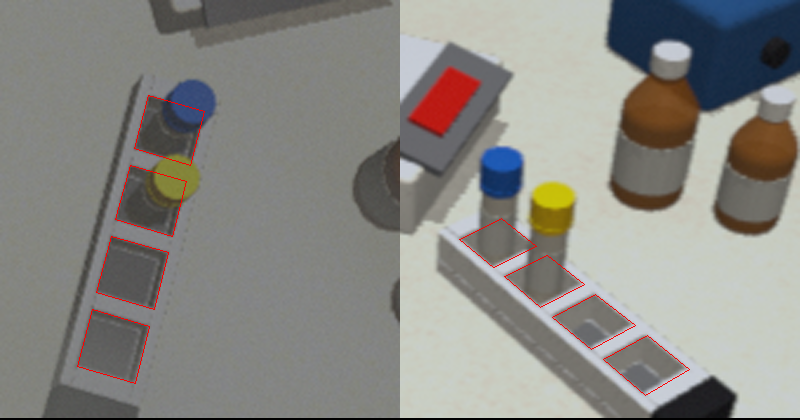

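Blue and yellow both stand straight in the two far pockets. Now red: adjust by +1.2 mm in y and −0.7 mm in x, then grip.

play_rows(
  rows=[
    [85, 1.2, 25, 0.7, 0],
    [85, 0, 35, 0, 0],
    [85, 0, 35, 0, 0],
    [85, 0, 22, 0, 0],
    [85, 0, 9, 0, 0],
  ],
)

```text
time_s: 18.67
ee_pos: [0.5434, 0.147, 0.0754]
eef_rot: [-89.6, 0.1, 89.4]
wrist_force: [-0.9, -1.0, -0.3]
gripper_width: 0.0851
```

play_rows(
  rows=[
    [70, 0, 0, 0, 0],
    [50, 0, 0, 0, 0],
    [35, 0, 0, 0, 0],
    [20, 0, 0, 0, 0],
    [20, 0, 0, 0, 0],
  ],
)

```text
time_s: 19.08
ee_pos: [0.5476, 0.1494, 0.0814]
eef_rot: [-90.2, -0.1, 89.5]
wrist_force: [0.9, 0.3, 1.0]
gripper_width: 0.0294
```

play_rows(
  rows=[
    [20, 0, 0, 0, 0],
    [20, 0, 0, 0, 0],
    [20, 0, 0, 0, 0],
    [20, 0, 0, 0, 0],
    [20, 0, 0, 0, 0],
  ],
)

```text
time_s: 19.5
ee_pos: [0.5475, 0.1494, 0.0814]
eef_rot: [-90.2, -0.0, 89.6]
wrist_force: [-0.1, -0.9, 6.4]
gripper_width: 0.0293
```

play_rows(
  rows=[
    [20, 0, -10, 0, 0],
    [20, 0, -25, 0, 0],
    [20, 0, -35, 0, 0],
    [20, 0, -35, 0, 0],
    [20, 0, -22, 0, 0],
  ],
)

```text
time_s: 19.92
ee_pos: [0.5469, 0.1496, 0.2107]
eef_rot: [-90.2, -0.1, 89.6]
wrist_force: [1.2, 0.1, 0.4]
gripper_width: 0.0292
```

play_rows(
  rows=[
    [20, 0, 0, 0, 0],
    [20, 0, 0, 0, 0],
    [20, 0, 0, 0, 0],
  ],
)

```text
time_s: 20.17
ee_pos: [0.5454, 0.1491, 0.2059]
eef_rot: [-89.9, 0.0, 89.6]
wrist_force: [0.3, 0.4, -0.7]
gripper_width: 0.0291
```

play_rows(
  rows=[
    [20, -20, 0, 0, 0],
    [20, -36, 0, 1.6, 0],
    [20, -36, 0, 1.6, 0],
    [20, -36, 0, 1.6, 0],
    [20, -36, 0, 1.6, 0],
  ],
)

```text
time_s: 20.58
ee_pos: [0.5366, -0.016, 0.2043]
eef_rot: [-89.8, -0.0, 89.6]
wrist_force: [0.2, 0.5, -0.7]
gripper_width: 0.029
```

play_rows(
  rows=[
    [20, -36, 0, 1.6, 0],
    [20, -36, 0, 1.6, 0],
    [20, -36, 0, 1.6, 0],
    [20, -36, 0, 1.6, 0],
    [20, -36, 0, 1.6, 0],
  ],
)

```text
time_s: 21.0
ee_pos: [0.5273, -0.196, 0.2043]
eef_rot: [-89.8, -0.1, 89.6]
wrist_force: [1.1, -0.1, 1.2]
gripper_width: 0.0293
```

play_rows(
  rows=[
    [20, -10, 0, 0, 0],
    [20, 0, 0, 0, 0.085],
    [20, 0, 0, 0, 0.085],
    [20, 0, 0, 0, 0.083],
    [20, 0, 0, 0, 0],
  ],
)

```text
time_s: 21.42
ee_pos: [0.5277, -0.2043, 0.2044]
eef_rot: [-89.8, -0.0, 75.0]
wrist_force: [0.0, 0.3, -0.5]
gripper_width: 0.0292
```

play_rows(
  rows=[
    [20, 0, 0, 0, 0],
    [20, 0, 0, 0, 0],
  ],
)

```text
time_s: 21.58
ee_pos: [0.5284, -0.2042, 0.2054]
eef_rot: [-89.9, -0.0, 75.2]
wrist_force: [-0.6, -0.6, -1.2]
gripper_width: 0.029
```

play_rows(
  rows=[
    [20, -1, 25, 0, 0],
    [20, 0, 35, 0, 0],
    [20, 0, 25, 0, 0],
    [20, 0, 15, 0, 0],
    [20, 0, 12, 0, 0],
  ],
)

```text
time_s: 22.0
ee_pos: [0.5271, -0.2048, 0.0917]
eef_rot: [-89.8, -0.0, 75.2]
wrist_force: [0.8, -0.6, -0.2]
gripper_width: 0.0292
```

play_rows(
  rows=[
    [20, 0, 6, 0, 0],
    [20, 0, 3, 0, 0],
    [20, 0, 1, 0, 0],
    [20, 0, 0, 0, 0],
    [20, 0, 0, 0, 0],
  ],
)

```text
time_s: 22.42
ee_pos: [0.5293, -0.206, 0.0853]
eef_rot: [-90.1, 0.0, 75.1]
wrist_force: [-0.0, -0.5, -0.1]
gripper_width: 0.0292
```

play_rows(
  rows=[
    [20, 0, 1, 0, 0],
    [20, 0, 1, 0, 0],
    [20, 0, 1, 0, 0],
    [20, 0, 0, 0, 0],
    [20, 0, 0, 0, 0],
  ],
)

```text
time_s: 22.83
ee_pos: [0.5287, -0.2058, 0.0814]
eef_rot: [-90.0, 0.0, 75.1]
wrist_force: [0.7, -0.1, 0.3]
gripper_width: 0.0291
```

play_rows(
  rows=[
    [20, 0, 1, 0, 0],
    [20, 0, 0.5, 0, 0],
    [20, 0, 0, 0, 0],
    [20, 0, 0, 0, 0],
  ],
)

```text
time_s: 23.17
ee_pos: [0.5293, -0.206, 0.0814]
eef_rot: [-90.1, 0.0, 75.1]
wrist_force: [-1.4, 0.6, 7.6]
gripper_width: 0.0293
```

play_rows(
  rows=[
    [32, 0, 0, 0, 0],
    [36, 0, 0, 0, 0],
    [42, 0, 0, 0, 0],
    [60, 0, 0, 0, 0],
    [60, 0, 0, 0, 0],
  ],
)

```text
time_s: 23.58
ee_pos: [0.5284, -0.2056, 0.0795]
eef_rot: [-90.0, -0.0, 75.1]
wrist_force: [-0.4, -0.2, -0.1]
gripper_width: 0.0596
```

play_rows(
  rows=[
    [60, 0, 0, 0, 0],
    [60, 0, -22, 0, 0],
    [60, 0, -35, 0, 0],
    [60, 0, -35, 0, 0],
    [60, 0, -35, 0, 0],
  ],
)

```text
time_s: 24.0
ee_pos: [0.5281, -0.2055, 0.2077]
eef_rot: [-89.9, -0.0, 75.1]
wrist_force: [1.5, 0.5, -0.2]
gripper_width: 0.0598
```

play_rows(
  rows=[
    [85, 0, 0, 0, -0.085],
    [85, 0, 0, 0, -0.085],
    [85, 0, 0, 0, -0.082],
    [85, 35.6, 0, -6.7, 0],
    [85, 35.6, 0, -6.7, 0],
  ],
)

```text
time_s: 24.42
ee_pos: [0.5425, -0.1355, 0.2067]
eef_rot: [-90.0, 0.0, 89.2]
wrist_force: [0.1, 0.9, 0.1]
gripper_width: 0.0852
```

play_rows(
  rows=[
    [85, 35.6, 0, -6.7, 0],
    [85, 35.6, 0, -6.7, 0],
    [85, 35.6, 0, -6.7, 0],
    [85, 35.6, 0, -6.7, 0],
    [85, 35.6, 0, -6.7, 0],
  ],
)

```text
time_s: 24.83
ee_pos: [0.5777, 0.0448, 0.2068]
eef_rot: [-90.0, 0.0, 89.5]
wrist_force: [0.7, -0.7, 0.2]
gripper_width: 0.085
```

play_rows(
  rows=[
    [85, 35.6, 0, -6.7, 0],
    [85, 35.6, 0, -6.7, 0],
    [85, 35.6, 0, -6.7, 0],
    [85, 0, 0, 0, 0],
    [85, 0, 0, 0, 0],
  ],
)

```text
time_s: 25.25
ee_pos: [0.5985, 0.1518, 0.2061]
eef_rot: [-90.0, 0.0, 89.7]
wrist_force: [-0.6, 0.3, -0.2]
gripper_width: 0.0851
```

play_rows(
  rows=[
    [85, 0, 0, 0, 0],
    [85, 0, 0, 0, 0],
  ],
)

```text
time_s: 25.42
ee_pos: [0.5985, 0.1485, 0.2067]
eef_rot: [-90.0, 0.0, 89.4]
wrist_force: [-0.0, -0.4, -0.6]
gripper_width: 0.0851
```

play_rows(
  rows=[
    [85, 1.5, 25, 0, 0],
    [85, 0, 35, 0, 0],
    [85, 0, 35, 0, 0],
    [85, 0, 23, 0, 0],
    [85, 0, 9, 0, 0],
  ],
)

```text
time_s: 25.83
ee_pos: [0.5957, 0.1485, 0.0756]
eef_rot: [-89.6, 0.1, 89.3]
wrist_force: [-0.7, -0.2, 0.1]
gripper_width: 0.0851
```

play_rows(
  rows=[
    [70, 0, 0, 0, 0],
    [50, 0, 0, 0, 0],
    [35, 0, 0, 0, 0],
    [20, 0, 0, 0, 0],
    [20, 0, 0, 0, 0],
  ],
)

```text
time_s: 26.25
ee_pos: [0.6003, 0.1514, 0.0822]
eef_rot: [-90.2, -0.1, 89.5]
wrist_force: [0.8, 0.1, 3.9]
gripper_width: 0.029
```

play_rows(
  rows=[
    [20, 0, 0, 0, 0],
    [20, 0, 0, 0, 0],
    [20, 0, 0, 0, 0],
    [20, 0, 0, 0, 0],
    [20, 0, 0, 0, 0],
  ],
)

```text
time_s: 26.67
ee_pos: [0.6003, 0.1514, 0.0822]
eef_rot: [-90.3, -0.0, 89.5]
wrist_force: [-0.3, -0.3, 6.7]
gripper_width: 0.0291
```

play_rows(
  rows=[
    [20, 0, -10, 0, 0],
    [20, 0, -25, 0, 0],
    [20, 0, -35, 0, 0],
    [20, 0, -35, 0, 0],
    [20, 0, -22, 0, 0],
  ],
)

```text
time_s: 27.08
ee_pos: [0.5996, 0.1516, 0.2114]
eef_rot: [-90.2, -0.1, 89.5]
wrist_force: [1.0, 0.0, 0.1]
gripper_width: 0.0289
```

play_rows(
  rows=[
    [20, 0, 0, 0, 0],
    [20, 0, 0, 0, 0],
    [20, 0, 0, 0, 0],
  ],
)

```text
time_s: 27.33
ee_pos: [0.5982, 0.1512, 0.2064]
eef_rot: [-89.9, 0.0, 89.5]
wrist_force: [0.3, -0.8, -1.2]
gripper_width: 0.0296
```

play_rows(
  rows=[
    [20, -20, 0, 0, 0],
    [20, -35, 0, 13, 0],
    [20, -35, 0, 13, 0],
    [20, -35, 0, 13, 0],
    [20, -35, 0, 13, 0],
  ],
)

```text
time_s: 27.75
ee_pos: [0.5431, -0.0095, 0.2045]
eef_rot: [-89.7, -0.0, 89.5]
wrist_force: [0.8, -0.6, -1.7]
gripper_width: 0.0294
```

play_rows(
  rows=[
    [20, -35, 0, 13, 0],
    [20, -35, 0, 13, 0],
    [20, -35, 0, 13, 0],
    [20, -35, 0, 13, 0],
    [20, -35, 0, 13, 0],
  ],
)

```text
time_s: 28.17
ee_pos: [0.4766, -0.1837, 0.2049]
eef_rot: [-89.8, -0.1, 89.5]
wrist_force: [-0.0, -0.2, -1.0]
gripper_width: 0.0291
```

play_rows(
  rows=[
    [20, -9, 0, 0, 0],
    [20, 0, 0, 0, 0.085],
    [20, 0, 0, 0, 0.085],
    [20, 0, 0, 0, 0.083],
    [20, 0, 0, 0, 0],
  ],
)

```text
time_s: 28.58
ee_pos: [0.4778, -0.1913, 0.2051]
eef_rot: [-89.8, -0.0, 74.9]
wrist_force: [0.1, -1.3, -0.8]
gripper_width: 0.0292
```

play_rows(
  rows=[
    [20, 0, 0, 0, 0],
    [20, 0, 0, 0, 0],
  ],
)

```text
time_s: 28.75
ee_pos: [0.4783, -0.1913, 0.2059]
eef_rot: [-89.9, -0.0, 75.1]
wrist_force: [0.5, 0.4, 0.2]
gripper_width: 0.0294
```

play_rows(
  rows=[
    [20, 0, 25, 0, 0],
    [20, 0, 35, 0, 0],
    [20, 0, 25, 0, 0],
    [20, 0, 15, 0, 0],
    [20, 0, 12, 0, 0],
  ],
)

```text
time_s: 29.17
ee_pos: [0.4773, -0.1908, 0.0924]
eef_rot: [-89.8, -0.0, 75.1]
wrist_force: [-0.0, -0.2, 0.5]
gripper_width: 0.0291
```

play_rows(
  rows=[
    [20, 0, 6, 0, 0],
    [20, 0, 3, 0, 0],
    [20, 0, 1, 0, 0],
    [20, 0, 0, 0, 0],
    [20, 0, 0, 0, 0],
  ],
)

```text
time_s: 29.58
ee_pos: [0.4795, -0.192, 0.0857]
eef_rot: [-90.1, 0.0, 75.0]
wrist_force: [0.9, -0.9, -0.5]
gripper_width: 0.0289
```

play_rows(
  rows=[
    [20, 0, 1, 0, 0],
    [20, 0, 1, 0, 0],
    [20, 0, 1, 0, 0],
    [20, 0, 0, 0, 0],
    [20, 0, 0, 0, 0],
  ],
)

```text
time_s: 30.0
ee_pos: [0.479, -0.192, 0.0822]
eef_rot: [-90.0, 0.0, 75.0]
wrist_force: [0.2, 0.0, 1.7]
gripper_width: 0.029
```

play_rows(
  rows=[
    [20, 0, 1, 0, 0],
    [20, 0, 0, 0, 0],
    [20, 0, 0, 0, 0],
  ],
)

```text
time_s: 30.25
ee_pos: [0.4795, -0.1921, 0.0822]
eef_rot: [-90.1, 0.0, 75.0]
wrist_force: [-2.2, -0.7, 7.5]
gripper_width: 0.0292
```

play_rows(
  rows=[
    [32, 0, 0, 0, 0],
    [36, 0, 0, 0, 0],
    [42, 0, 0, 0, 0],
    [60, 0, 0, 0, 0],
    [60, 0, 0, 0, 0],
  ],
)

```text
time_s: 30.67
ee_pos: [0.4785, -0.1917, 0.0805]
eef_rot: [-90.0, -0.0, 75.0]
wrist_force: [-0.3, 0.3, -0.4]
gripper_width: 0.0599
```

play_rows(
  rows=[
    [60, 0, 0, 0, 0],
    [60, 0, -22, 0, 0],
    [60, 0, -35, 0, 0],
    [60, 0, -35, 0, 0],
    [60, 0, -35, 0, 0],
  ],
)

```text
time_s: 31.08
ee_pos: [0.4781, -0.1915, 0.2088]
eef_rot: [-89.9, -0.0, 75.0]
wrist_force: [-0.2, 0.3, 0.5]
gripper_width: 0.06
```

play_rows(
  rows=[
    [60, 35, 0, 0, 0],
    [60, 35, 0, 0, 0],
    [60, 35, 0, 0, 0],
    [60, 35, 0, 0, 0],
    [60, 35, 0, 0, 0],
  ],
)

```text
time_s: 31.5
ee_pos: [0.5241, -0.0213, 0.2079]
eef_rot: [-90.0, -0.0, 75.0]
wrist_force: [0.1, -0.7, -0.8]
gripper_width: 0.06
```

play_rows(
  rows=[
    [60, 20, 0, 0, 0],
    [60, 0, 0, 0, 0],
    [60, 0, 0, 0, 0],
    [60, 0, 0, 0, 0],
  ],
)

```text
time_s: 31.83
ee_pos: [0.5289, -0.0039, 0.2076]
eef_rot: [-90.0, 0.0, 75.0]
wrist_force: [0.3, -0.5, 0.3]
gripper_width: 0.0598
```

```bash
python3 look.py pics/l4.png
```

```text
[ 0.52886019 -0.00385476  0.20759466] [-8.99679586e+01  3.79614843e-02  7.49969833e+01]
```

View pics/l4.png

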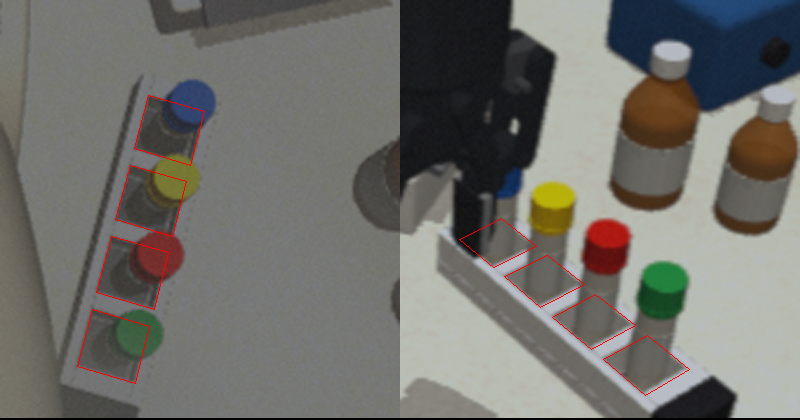

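All four stand straight, one per pocket: from the far end blue, yellow, red, green, with green next to the white rack's black block. The arm is clear, so I'm handing in.

```bash
python3 -c "
from plant import ctrl
print(ctrl.sign_off())"
```

```text
the job is handed in; nothing more can be done
None
```

All four tubes are in the white rack in reversed order, and the job is handed in at about 32 s of the 112 s allowed. Sign-off reports no verdict.

- **Order:** The steel rack, counted from its black block, held blue, yellow, red, green. Blue now stands in the white pocket farthest from the white rack's black block, then yellow, red and green, with green in the nearest pocket.
- **Handling:** I gripped each tube by its cap (about 29 mm finger opening, 30 N grip) and carried it upright. I lowered each one until the wrist force showed floor contact (4–8 N), then released it.
- **Last checks:** The final top and side pictures show the four tubes upright, one per pocket, with the arm clear of the rack. In the side view the gripper hides part of the blue tube. It was fully visible and straight in the two earlier checks, and the top view still shows its cap in place.
- **Agreement:** The two cameras agreed on the rack and cap positions to about 2.5 mm. No check failed.

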